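Clear the ladle, stow the whisk and latch the glass

ROBOT

A 6-joint arm with a two-finger parallel gripper is mounted at the origin on the work surface. World frame = base frame: x ahead of the robot, y to its left, z up, the work surface at z = 0. Lengths are in m, angles in rad, forces in N, time in s.
With the tool pointing down it reaches from about 0.275 to 0.825 m from the base axis. Payload 5.2 kg.
Tool frame: the origin (TCP) lies at the very end of the fingers, on their centre line; the grasp point (between the pads) lies 19 mm behind it; x points along the fingers, z is the direction in which the jaws open and shut, and the axes are right-handed (so a half turn about x gives the same grasp; the last joint's range is limited). The gripper opens to 93 mm and grips with 3 to 60 N. Pads are 15 mm wide; open, the fingers measure 128 mm over their backs; the gripper's body (75 mm by 188 mm) begins 65 mm behind the grasp point.
Start: joints at [1.015, 0.259, 1.535, -0, 1.348, -0.203], TCP at [0.19, 0.516, 0.219] pointing down, gripper open.
Joint ranges: [-3.14, 3.14], [-0.91, 2.08], [0.19, 2.58], [-1.22, 4.36], [0.22, 2.71], [-3.12, 3.12]. Speed limits (rad/s): [2.57, 2.57, 3.14, 3.14, 3.14, 3.14].

INTERFACE

Orientations are given as a rotation vector (axis times angle).
In Python, from station import robot, jaws, monitor, camera, camera_model, ticket, regions_of, landmark_of gives the robot as it stands. The module is installed in compiled form; this text tells all that it offers. Calls block until the motion is done:
- robot.goto(position, orientation): joint-space move of the TCP to a pose.
- robot.move_linear(position, velocity=0.15, frame=None, force_limit=None): straight line of the TCP; frame=None keeps the orientation; velocity is the mean speed in m/s. With force_limit (N) it stops when the force on the tool has changed by that much, and returns True; else False.
- robot.set_joints(angles): joint-space move.
- jaws.open_gripper() and jaws.clamp(effort=None): open the fingers fully, or close them until they stop; effort is the grip in N (None keeps the last).
- robot.sleep(seconds).
- robot.inverse_kinematics(position, orientation): joint angles nearest the present ones, or None.
- monitor.state(): the state.
- camera(name): name is "side" or "top" or "wrist"; returns the picture (384x512x3 uint8, blue, green, red); there is no depth.
- camera_model(name): a dict with "mtx" (3x3 intrinsics, pixels), "world_to_cam" (4x4, takes a point from world to camera coordinates). Camera axes: x right, y up, looking along -z (the intrinsics and any distortion apply to the point x, -y, -z); pixel columns grow to the right and rows downward; lengths in m; the calibration is good to about 2 mm. A picture is of the moment at which its call begins: read the wrist's pose just before it. camera_model takes no time and is no camera call; for the wrist camera it gives the pose at the moment of the call.
A pose or a line that the arm cannot do raises robot.MotionError and nothing moves.
- ticket.finish_job(): hands the job in, once; it reports no verdict.
Trained networks look in the newest picture that a camera, given by its name, has taken for a name from the list of things; names that differ only in an ending like _2 or _b are one class to them, and where a whole thing is asked for, a point or a joint stands for the part that bears it (a point fixed in the world has none). Each returns a list of dicts, best first, with "conf" (0 to 1); they miss things now and then, are a little off and sometimes report something else, mostly with a low value. They report only what shows in the picture. A call takes as long as a camera call. They do not tell look-alikes from the thing itself.
- regions_of(camera, name): "pixels" (384x512 bool, what is visible of it) and "uv" ([column, row] in pixels, amid what is visible of it).
- landmark_of(camera, name): "uv" ([column, row] in pixels: a listed point, or the origin of a listed thing).
The state is a dict: "time_s": time; "joints": joint angles; "qd": joint speeds; "tau": joint torques, N m; "eef_pos": TCP position; "tcp_rot": TCP orientation; "wrist_force": force on the tool from outside, world axes, zero at the start; "moment": the same for the moment, N m; "grip_width": opening from 0.0 (shut) to 1.0 (fully open).
Only numpy, scipy, OpenCV 4.12 (cv2) and the standard library are available. Lean on these libraries where they do the work, as an engineer would, in place of code of your own. Each camera call takes 0.05 s, during which the arm holds its last target.

TASK

Put the flat whisk away in the low steel utensil cabinet on the bench. The ladle lies in the way of its sliding glass: first lift it off and set it down gently with its bowl in the middle of the white plate, then slide the glass all the way open, lay the whisk flat in the well lengthwise, slide the glass fully shut, and only then throw the latch lever so that its arm sits over the notch in the quadrant. Leave the bamboo spoon, pitcher and steel bowl alone, and the plate where it stands.

Things in the scene. Friction and masses are not known exactly. Their poses are not given: they have to be found in the camera images.
- cabinet: Fixed low steel cabinet, 270 (x) by 310 mm (y); origin: centre of underside, z up. Rims at x = +-130 and y = -150 (10 thick) 72 mm high. +y half: well under the glass. -y half (y -145 to 0): solid recessed deck, top z = 56, over which the glass slides open. Grey latch housing 130 by 100, 60 high, on its +y end. Turned up to 0.15 rad from the world axes.
- well (a point): Centre of the well's floor, 8 mm above the bench; axes as the cabinet's. The well is 250 mm along x, 145 mm along y, and 50 mm deep from its floor to the underside of the glass.
- glass (a joint): Travel of the sliding glass in m: 0 = shut (over the well), 0.140 = fully open (over the deck). Grows as the glass moves towards the cabinet's -y. About 2 N of friction; stays where left. It can not open fully while something lies on the deck.
- glass_handle (a point): Centre of the glass's handle, an aluminium bar 90 mm long along the cabinet's x, 14 thick (y), 14 high, on two feet at the middle of the glass; the point is 91 mm above the bench, the bar's top 98, the top of the framed glass 68. The framed glass is 246 by 144, 10 mm thick, and moves with this point.
- latch (a joint): Latch lever angle in rad about a vertical axis at cabinet x = 45, y = 215 mm, range 0 to 1.45, counter-clockwise from above. At 0 the arm points along the cabinet's -x (free); it turns towards the glass (-y). 1.0 = over the notch. Light friction (1.5 N at the grip) holds it where left; no click.
- latch_grip (a point): Grip point of the lever's upright round black post, 16 mm in diameter, 85 mm from the lever's axis; the post stands from the arm's top (86 mm) up to 128 mm above the bench, this point is at 110 mm. The steel arm below is 14 mm wide.
- notch (a point): Where latch_grip is when the lever is in the marked notch, the only gap (about 14 mm, with a dark line in it) in the raised steel quadrant strip on the grey housing, 52 mm from the lever's axis.
- ladle: Aluminium ladle, 185 mm long, about 0.14 kg, lying on the cabinet's deck, bowl up. Origin under the bowl's centre at its foot (foot 32 across; bowl 68 across, 30 high), z up. Handle along -x: round bar 12 mm thick, falling from 25 mm above the foot at the bowl to the foot's level at its tail, 151 mm from the origin.
- ladle_grip (a point): Good place to grip the ladle's handle across: on the bar's axis at x = -55 mm, 22.5 mm above its foot.
- plate: White ceramic plate, 160 mm across, 16 mm high, loose on the bench; origin at the centre of its underside.
- plate_in (a point): Centre of the plate's inner floor, where the ladle's foot goes.
- whisk: Flat steel whisk, 190 mm long, about 0.13 kg, lying flat. Origin at its middle on the underside; square handle 16 by 16 mm along -x to -95, flat wire loops (56 wide, 4 mm thick) along +x to 95. Either way round will do in the well, lengthwise along the cabinet's x.
- whisk_grip (a point): Good place to grip the whisk's handle across (along the whisk's y): 25 mm from the middle on the handle, 8 mm above its underside.
- spoon: Bamboo spoon, 190 mm long, 9 mm thick, lying on the bench; bystander. It may lie in either of the two places where the whisk may lie. Origin near the middle, bowl along +x.
- pitcher: White plastic pitcher, 112 mm across, 180 mm high, standing on the bench beyond the cabinet's latch; bystander. Origin under its centre.
- bowl: Steel bowl, 120 mm across, 50 mm high, at the right near the robot; bystander. Origin under its centre.
Things that resemble listed ones, but are neither listed nor needed, are in the scene too. Of the things that look like the ladle, the largest one is meant.

How it is judged:
On the way, in this order (a step that is already met when the one before it is completed fails the run):
1. the ladle rests with its bowl in the plate, released, the glass still shut (horizontal distance between ladle and plate below 0.05 m and z of ladle in the frame of plate below 0.03 m and angle between ladle's own z axis and vertical below 0.4 rad and linear speed of ladle below 0.03 m/s and contact force between the fingers and ladle below 0.1 N and value of joint glass below 0.03 m), for 0.2 s.
2. the glass is slid all the way open (value of joint glass above 0.125 m), for 0.1 s.
3. the whisk lies flat in the well, released (x of whisk in the frame of well between -0.045 and 0.045 m and y of whisk in the frame of well between -0.06 and 0.06 m and z of whisk in the frame of well below 0.015 m and angle between whisk's own z axis and vertical below 0.2 rad and linear speed of whisk below 0.03 m/s and contact force between the fingers and whisk below 0.1 N), for 0.2 s.
4. the glass is fully shut, the latch not yet thrown (value of joint glass below 0.007 m and value of joint latch below 0.6 rad), for 0.1 s.
5. the latch lever is over the notch (value of joint latch between 0.9 and 1.1 rad), for 0.2 s.
At the end, for the whole second after the job is handed in: Ladle at rest, bowl up, bowl centre within 50 mm of the plate's centre; whisk flat in the well, its middle within 45 mm (x) and 60 mm (y) of the well's centre; both released; glass shut to within 7 mm; latch within 0.1 rad of the notch (1.0 rad) (all of step 3 and all of step 5 and horizontal distance between ladle and plate below 0.05 m and z of ladle in the frame of plate below 0.03 m and angle between ladle's own z axis and vertical below 0.4 rad and linear speed of ladle below 0.03 m/s and contact force between the fingers and ladle below 0.1 N and value of joint glass below 0.007 m); the robot touches nothing.
It fails at once if the spoon is moved more than 30 mm (distance of spoon from where it was at the start of the episode above 0.03 m).
It fails at once if the pitcher is moved more than 30 mm (distance of pitcher from where it was at the start of the episode above 0.03 m).
It fails at once if the bowl is moved more than 30 mm (distance of bowl from where it was at the start of the episode above 0.03 m).
It fails at once if the plate is moved more than 40 mm (distance of plate from where it was at the start of the episode above 0.04 m).
It fails at once if the ladle is banged onto the plate (over 40 N) (contact force between ladle and plate above 40 N).
It also fails if it takes over 72 s, if anything falls off the work surface, if the arm or the gripper's body presses on something with over 40 N, if the wrist force passes 120 N, or if a joint passes its speed limit or range.

## Working session

There is one attempt and no reset: what is moved stays moved. The work goes in short steps, each a Python script; the robot and the scene stay as the last script left them, time stands still between calls to the robot, and variables do not carry over. Pictures are saved under pics/ and viewed, and the job is handed in when it is done.

```bash
mkdir -p pics; ls; cat > h.py <<'E'
import numpy as np, cv2
from station import robot, jaws, monitor, camera, camera_model, ticket, regions_of, landmark_of
def ray(cm,uv):
    K=np.array(cm["mtx"]);T=np.array(cm["world_to_cam"]);R=T[:3,:3];t=T[:3,3]
    d=np.linalg.solve(K,np.array([uv[0],uv[1],1.]));d=np.array([d[0],-d[1],-d[2]])
    return -R.T@t, R.T@d
def at_z(cm,uv,z):
    o,d=ray(cm,uv);return o+d*(z-o[2])/d[2]
def proj(cm,p):
    K=np.array(cm["mtx"]);T=np.array(cm["world_to_cam"])
    c=T[:3,:3]@np.asarray(p)+T[:3,3];q=K@np.array([c[0],-c[1],-c[2]]);return q[:2]/q[2]
E
python3 - <<'E'
from h import *
for n in ["top","side","wrist"]:
    im=camera(n);cv2.imwrite(f"pics/{n}0.png",im);cm=camera_model(n);print(n,[k for k in cm],np.round(np.array(cm["mtx"]),1).tolist(),np.round(ray(cm,(256,192)),3).tolist())
s=monitor.state();print(s["time_s"],s["eef_pos"],s["tcp_rot"])
E
```

```text
pics
top ['mtx', 'world_to_cam'] [[462.3, 0.0, 254.4], [0.0, 462.3, 190.0], [0.0, 0.0, 1.0]] [[0.418, 0.071, 1.758], [0.096, -0.007, -0.995]]
side ['mtx', 'world_to_cam'] [[479.0, 0.0, 259.8], [0.0, 479.0, 193.7], [0.0, 0.0, 1.0]] [[-0.406, -1.184, 1.422], [0.468, 0.618, -0.632]]
wrist ['mtx', 'world_to_cam'] [[322.1, 0.0, 258.0], [0.0, 322.1, 187.8], [0.0, 0.0, 1.0]] [[0.124, 0.539, 0.384], [0.247, -0.098, -0.964]]
0.15 [0.1898091  0.5157934  0.21801335] [-0.94611868  1.3569907   0.94521973]
```

View pics/top0.png

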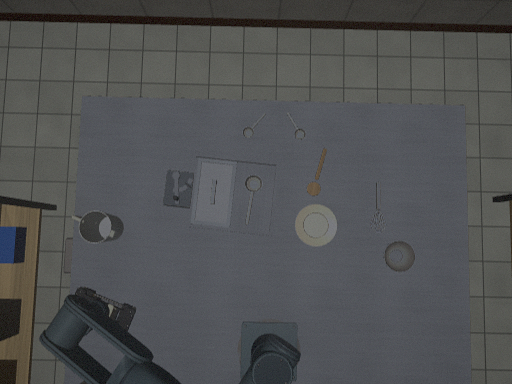

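View pics/side0.png

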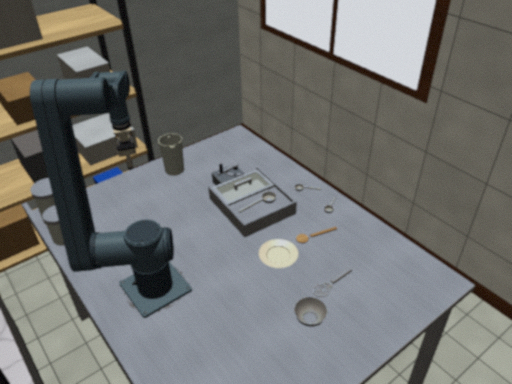

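```bash
python3 - <<'E'
from h import *
cm=camera_model("top")
Z=dict(glass_handle=.091,latch_grip=.11,notch=.11,ladle_grip=.0785,ladle=.056,plate=0,plate_in=.008,whisk=0,whisk_grip=.008,spoon=0,pitcher=0,bowl=0,well=.008,cabinet=0)
for n,z in Z.items():
    for r in landmark_of("top",n)[:4]:
        if r["conf"]>.15: print(n,round(r["conf"],2),np.round(r["uv"],1),np.round(at_z(cm,r["uv"],z),3))
print(monitor.state()["time_s"])
E
```

```text
glass_handle 0.76 [213.5 192.2] [0.574 0.214 0.091]
glass_handle 0.5 [377.2 208. ] [ 0.531 -0.379  0.091]
latch_grip 0.6 [232.1 196.3] [0.559 0.145 0.11 ]
latch_grip 0.46 [177.6 200.2] [0.54 0.34 0.11]
notch 0.72 [195.  186.5] [0.591 0.279 0.11 ]
ladle_grip 0.89 [249.4 198.8] [0.554 0.084 0.079]
ladle_grip 0.75 [314.4 226.1] [ 0.46  -0.154  0.079]
ladle_grip 0.46 [251.7 126. ] [0.825 0.082 0.079]
ladle_grip 0.45 [294.5 124.2] [ 0.835 -0.077  0.079]
ladle 0.75 [252.1 184. ] [0.611 0.075 0.056]
ladle 0.7 [298. 138.] [ 0.789 -0.093  0.056]
ladle 0.53 [248.5 132.6] [0.805 0.093 0.056]
plate 0.6 [316.5 225. ] [ 0.467 -0.173  0.   ]
plate_in 0.74 [317.3 227.7] [ 0.456 -0.175  0.008]
plate_in 0.68 [394.8 254.6] [ 0.363 -0.467  0.008]
whisk 0.49 [374.7 208.1] [ 0.536 -0.394  0.   ]
whisk_grip 0.71 [376.4 208.2] [ 0.536 -0.399  0.008]
whisk_grip 0.59 [378.3 201.5] [ 0.561 -0.406  0.008]
spoon 0.58 [320.3 171.2] [ 0.673 -0.186  0.   ]
pitcher 0.72 [109.8 228.5] [0.435 0.609 0.   ]
bowl 0.69 [394.9 257.4] [ 0.352 -0.47   0.   ]
cabinet 0.8 [230.7 197.5] [0.564 0.156 0.   ]
cabinet 0.56 [378.7 210.5] [ 0.528 -0.41   0.   ]
0.85
```

```bash
cat >> h.py <<'E'
from scipy.spatial.transform import Rotation as Rn
def ori(yaw):
    "tool down, jaw axis z in horizontal direction yaw"
    x=np.array([0,0,-1.]);z=np.array([np.cos(yaw),np.sin(yaw),0]);y=np.cross(z,x)
    return Rn.from_matrix(np.c_[x,y,z]).as_rotvec()
def st(): 
    s=monitor.state();return s
def show(im,name,box=None,k=1):
    if box: im=im[box[1]:box[3],box[0]:box[2]]
    cv2.imwrite(f"pics/{name}.png",cv2.resize(im,None,fx=k,fy=k,interpolation=cv2.INTER_CUBIC))
E
python3 - <<'E'
from h import *
s=st();R=Rn.from_rotvec(s["tcp_rot"]).as_matrix();print(np.round(R,2))
im=cv2.imread("pics/top0.png");show(im,"topcrop",(150,100,410,290),3)
for yaw in (np.pi/2,-np.pi/2):
    for p in [(.52,.14,.40),(.40,.14,.4),(.5,.14,.45)]:
        j=robot.inverse_kinematics(p,ori(yaw));print(yaw,p,None if j is None else np.round(j,2))
E
```

```text
[[-0.   -0.94  0.35]
 [ 0.    0.35  0.94]
 [-1.    0.    0.  ]]
1.5707963267948966 (0.52, 0.14, 0.4) [ 0.06  0.18  1.2   0.    1.76 -1.52]
1.5707963267948966 (0.4, 0.14, 0.4) [ 0.07 -0.04  1.44  0.    1.74 -1.5 ]
1.5707963267948966 (0.5, 0.14, 0.45) [ 0.06  0.15  1.12  0.    1.87 -1.51]
-1.5707963267948966 (0.52, 0.14, 0.4) [ 0.06  0.18  1.2  -0.    1.76  1.63]
-1.5707963267948966 (0.4, 0.14, 0.4) [ 0.07 -0.04  1.44 -0.    1.74  1.64]
-1.5707963267948966 (0.5, 0.14, 0.45) [ 0.06  0.15  1.12 -0.    1.87  1.63]
```

View pics/topcrop.png

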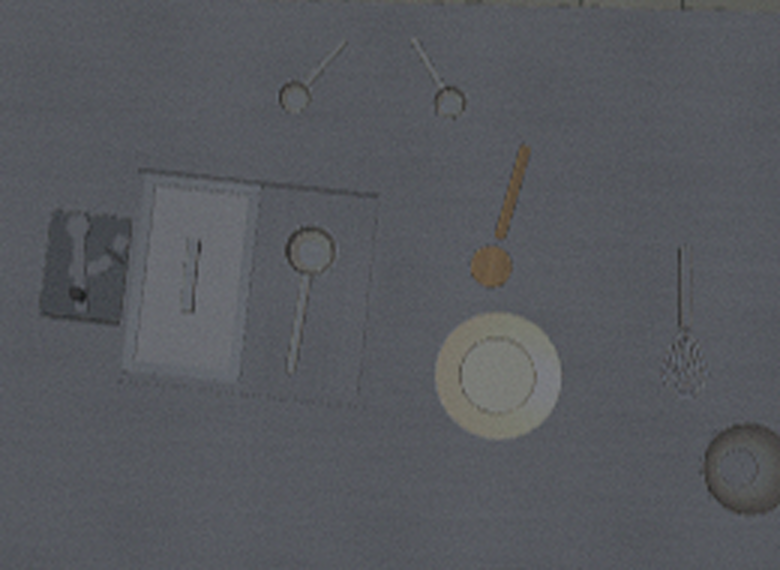

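The largest ladle-like thing is the one at top px (252,184) on the deck. Its bowl is about 17 px across, against about 11 px for the two small ones at (248,132) and (299,134). It also lies on the deck as described, so it is the one. Next, a closer look with the wrist camera.

```bash
python3 - <<'E'
from h import *
robot.goto((.45,.15,.45),ori(-np.pi/2-.1 if False else np.pi/2-.09))
cm=camera_model("wrist");im=camera("wrist");show(im,"w1",None,1.5)
np.save("cm1.npy",cm,allow_pickle=True)
Z=dict(glass_handle=.091,latch_grip=.11,notch=.11,ladle_grip=.0785,ladle=.056,plate_in=.008,well=.008,cabinet=0)
print(np.round(ray(cm,(256,192)),3).tolist())
for n,z in Z.items():
    for r in landmark_of("wrist",n)[:3]:
        if r["conf"]>.15: print(n,round(r["conf"],2),np.round(r["uv"],1),np.round(at_z(cm,r["uv"],z),4))
print(st()["time_s"])
E
```

```text
[[0.38, 0.156, 0.616], [0.264, -0.029, -0.964]]
glass_handle 0.95 [300.9 216.4] [0.5737 0.2135 0.091 ]
latch_grip 0.82 [382.  203.4] [0.5559 0.3455 0.11  ]
notch 0.86 [343.3 222.4] [0.5835 0.2814 0.11  ]
ladle_grip 0.78 [225.9 211.4] [0.5573 0.0841 0.0785]
ladle_grip 0.78 [165.6 332.8] [ 0.7951 -0.0616  0.0785]
ladle_grip 0.69 [235.6 329.5] [0.7998 0.0753 0.0785]
ladle 0.95 [247.3 310.5] [0.7755 0.0999 0.056 ]
ladle 0.57 [159.4 318.2] [ 0.7774 -0.0776  0.056 ]
ladle 0.22 [380.7 201.6] [0.5711 0.3634 0.056 ]
plate_in 0.71 [ 93.6 165.8] [ 0.4666 -0.1673  0.008 ]
well 0.2 [382.3 200.1] [0.5846 0.3843 0.008 ]
cabinet 0.77 [260.6 204.1] [0.5741 0.1445 0.    ]
3.1333
```

View pics/w1.png

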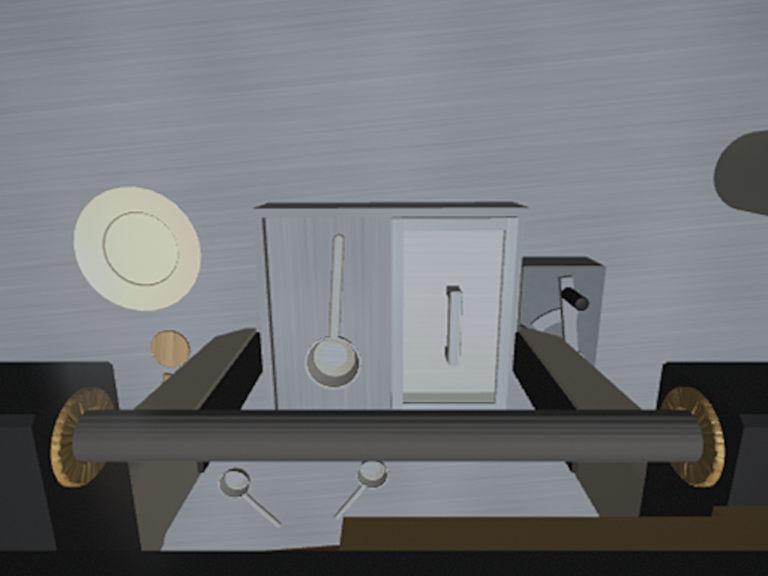

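```bash
python3 - <<'E'
from h import *
cm=np.load("cm1.npy",allow_pickle=True).item()
def w(u,v,z): return at_z(cm,(u/1.5,v/1.5),z)
P={}
for n,u,v,z in [("frontrimL",266,214,.072),("frontrimR",518,214,.072),("tail",339,236,.062),("bar",334,337,.082),("bowl",332,361,.086),("deckL",276,409,.056),("deckLtop",266,216,.056),("glassTL",392,217,.068),("glassBL",392,409,.068),("hT",453,288,.098),("hB",454,364,.098),("post",583,300,.128),("postbase",565,294,.088),("axis",571,380,.086),("plateL",75,248,.016),("plateR",201,252,.016),("plateT",136,187,.016),("plateB",140,310,.016)]:
    P[n]=w(u,v,z);print(n,np.round(P[n],4))
a=lambda p,q:np.arctan2(*(P[q]-P[p])[[1,0]])
print("yaw cab",a("frontrimL","frontrimR")-np.pi/2,a("glassTL","glassBL"),a("hT","hB"),a("deckLtop","deckL"))
print("ladle",a("tail","bowl"),a("tail","bar"))
E
```

```text
frontrimL [0.431  0.0156 0.072 ]
frontrimR [0.4561 0.2973 0.072 ]
tail [0.4646 0.0933 0.062 ]
bar [0.5801 0.0761 0.082 ]
bowl [0.6085 0.0708 0.086 ]
deckL [ 0.6813 -0.0136  0.056 ]
deckLtop [0.4348 0.0112 0.056 ]
glassTL [0.4474 0.1562 0.068 ]
glassBL [0.6878 0.1354 0.068 ]
hT [0.5282 0.2169 0.098 ]
hB [0.6196 0.2131 0.098 ]
post [0.5449 0.3492 0.128 ]
postbase [0.5495 0.3446 0.088 ]
axis [0.6584 0.3529 0.086 ]
plateL [ 0.4573 -0.2448  0.016 ]
plateR [ 0.4764 -0.0878  0.016 ]
plateT [ 0.3897 -0.1518  0.016 ]
plateB [ 0.5452 -0.1811  0.016 ]
yaw cab -0.08879733387788602 -0.08605720116320331 -0.04149874807089786 -0.10003423386250927
ladle -0.15496743094923976 -0.14782873250144699
```

```bash
python3 - <<'E'
from h import *
lo=ori(np.pi/2-.152)
robot.goto((.555,.074,.14),lo)
print(robot.move_linear((.555,.074,.0665),velocity=.1,force_limit=10),st()["eef_pos"])
jaws.clamp(55)
s=st();print("grip",s["grip_width"],s["wrist_force"],s["time_s"])
robot.move_linear((.555,.074,.18),velocity=.15)
s=st();print("grip",s["grip_width"],s["wrist_force"],s["time_s"])
cm=camera_model("wrist");im=camera("wrist");show(im,"w2",None,1.5);np.save("cm2.npy",cm,allow_pickle=True)
show(camera("side"),"s2",(180,100,440,300),3)
E
```

```text
False [0.55556773 0.07399352 0.06713121]
grip 0.11675366612631939 [-0.49719749 -0.17787636 -0.42377043] 6.5417
grip 0.11663125359848078 [-1.52267195 -0.79528034 -1.09099509] 7.45
```

View pics/w2.png

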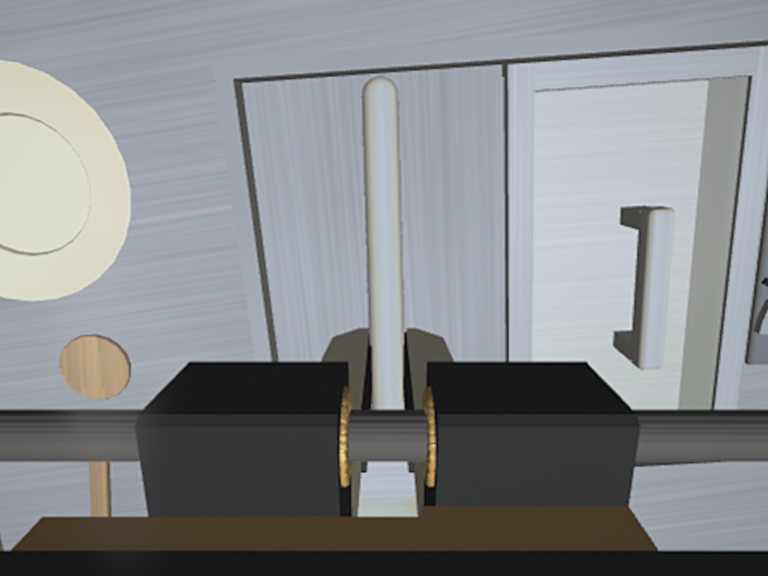

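View pics/s2.png

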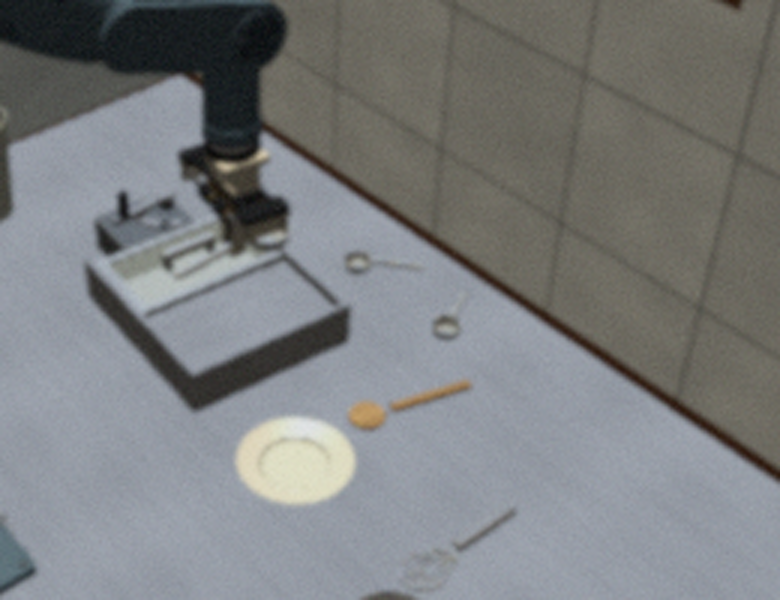

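```bash
python3 - <<'E'
from h import *
cm=np.load("cm2.npy",allow_pickle=True).item()
o,d=ray(cm,(381/1.5,78/1.5))
for x in (.455,.46,.465): print(o+d*(x-o[0])/d[0])
print(st()["eef_pos"])
E
```

```text
[0.455      0.08609547 0.13914797]
[0.46       0.0857109  0.17349954]
[0.465      0.08532633 0.20785111]
[0.55413006 0.07403138 0.17860295]
```

```bash
python3 - <<'E'
from h import *
lo=ori(np.pi/2-.152)
robot.move_linear((.4126,-.1584,.15),velocity=.25)
robot.move_linear((.4126,-.1584,.04),velocity=.15)
print(robot.move_linear((.4126,-.1584,.0165),velocity=.03,force_limit=3))
s=st();print(s["eef_pos"],s["wrist_force"],s["time_s"])
show(camera("side"),"s3",(180,100,440,300),3)
E
```

```text
False
[ 0.41271257 -0.15846277  0.01655682] [ 0.25330874 -0.46580774 -1.02762585] 10.6167
```

View pics/s3.png

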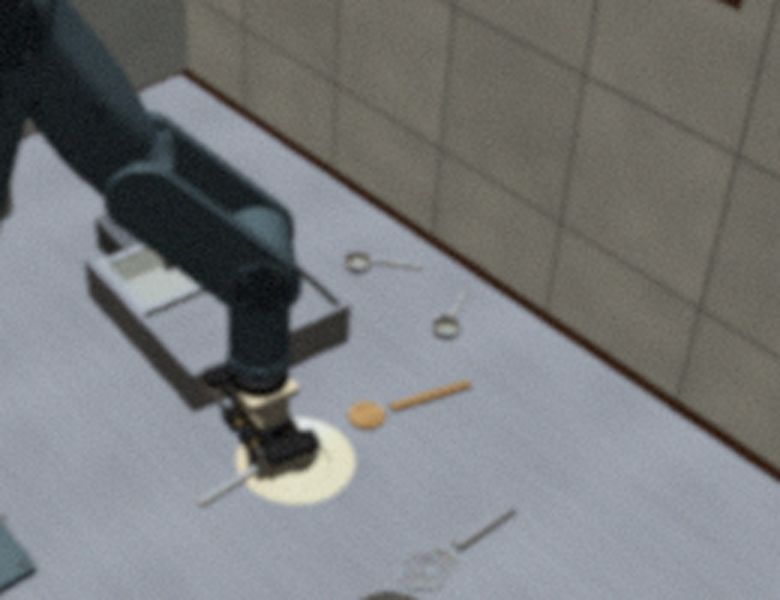

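```bash
python3 - <<'E'
from h import *
print(robot.move_linear((.4126,-.1584,.0120),velocity=.02,force_limit=2.5))
s=st();print(s["eef_pos"],s["wrist_force"],s["time_s"])
cm=camera_model("wrist");show(camera("wrist"),"w3",None,1.5)
E
```

```text
True
[ 0.41289974 -0.15848393  0.01470873] [1.30706792 0.98243288 2.33842366] 10.875
```

View pics/w3.png

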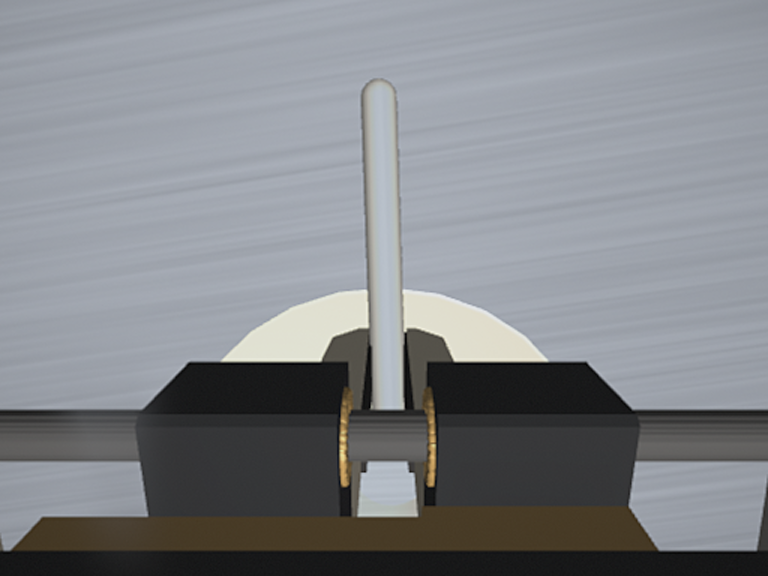

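```bash
python3 - <<'E'
from h import *
robot.move_linear((.4127,-.1584,.0166),velocity=.02)
print(st()["eef_pos"])
jaws.open_gripper()
s=st();print(s["wrist_force"],s["grip_width"],s["time_s"])
robot.move_linear((.4127,-.1584,.09),velocity=.2)
robot.goto((.33,-.10,.25),ori(np.pi/2-.09))
cm=camera_model("wrist");show(camera("wrist"),"w4",None,1.5)
show(camera("top"),"t4",(150,100,410,290),3)
for n,z in [("ladle",.006),("plate",0),("plate_in",.006),("glass_handle",.091)]:
  for c in ("wrist","top"):
    for r in landmark_of(c,n)[:2]: print(n,c,round(r["conf"],2),np.round(r["uv"]),np.round(at_z(camera_model(c),r["uv"],z),4))
print(st()["time_s"])
E
```

```text
[ 0.41247886 -0.1582758   0.01657378]
[-0.46540122  0.40596016  0.4251208 ] 0.9957311273710241 12.5417
ladle wrist 0.6 [222. 261.] [ 0.4656 -0.1632  0.006 ]
ladle top 0.61 [316. 225.] [ 0.4681 -0.1702  0.006 ]
ladle top 0.59 [250. 130.] [0.8259 0.0883 0.006 ]
plate wrist 0.89 [218. 260.] [ 0.4676 -0.1694  0.    ]
plate top 0.88 [316. 227.] [ 0.4604 -0.173   0.    ]
plate_in wrist 0.73 [218. 260.] [ 0.4658 -0.1678  0.006 ]
plate_in top 0.61 [315. 228.] [ 0.4571 -0.1669  0.006 ]
glass_handle top 0.58 [212. 192.] [0.5734 0.2212 0.091 ]
14.3417
```

View pics/w4.png

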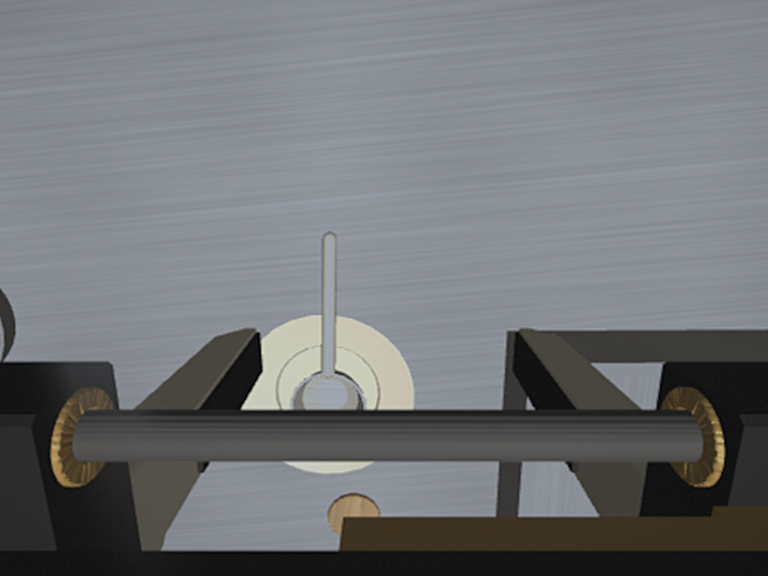

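View pics/t4.png

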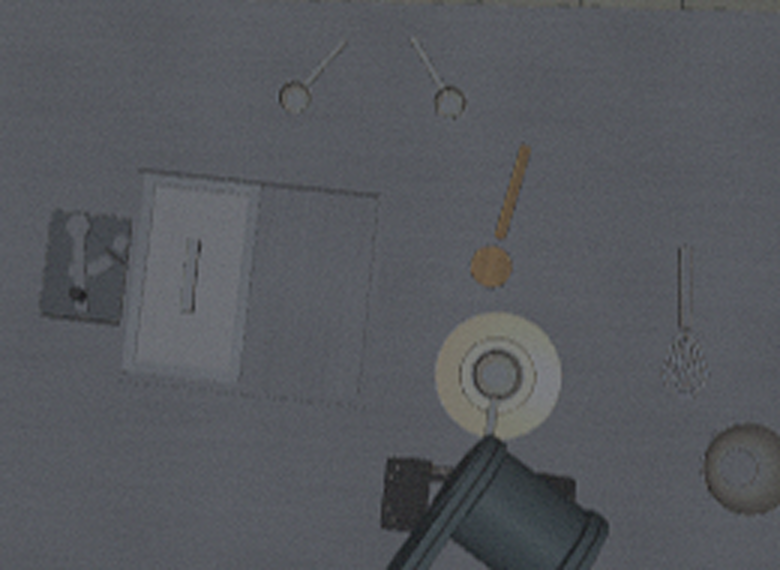

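```bash
python3 - <<'E'
from h import *
c=-.088;yh=np.array([-np.sin(c),np.cos(c),0]);o=ori(np.pi/2+c)
p=np.array([.5737,.2137,.16])
robot.goto(p,o); 
cm=camera_model("wrist");show(camera("wrist"),"w5",None,1.5);np.save("cm5.npy",cm,allow_pickle=True)
p[2]=.077
print(robot.move_linear(p,velocity=.12,force_limit=8))
jaws.clamp(20); s=st();print(s["grip_width"],s["eef_pos"],s["wrist_force"])
print(robot.move_linear(p-.136*yh,velocity=.12,force_limit=25)); print(robot.move_linear(p-.145*yh,velocity=.03,force_limit=8))
s=st();print(s["eef_pos"],s["wrist_force"],(s["eef_pos"]-p)@yh,s["time_s"])
show(camera("side"),"s5",(180,100,440,300),3)
E
```

```text
False
0.14861141929299138 [0.57376244 0.21408043 0.07700746] [ 0.27607292  1.3545031  -0.25716029]
False
True
[0.5619745  0.07697918 0.07692788] [-0.36192033  2.57852954  4.32095769] -0.13722229460972485 19.45
```

View pics/s5.png

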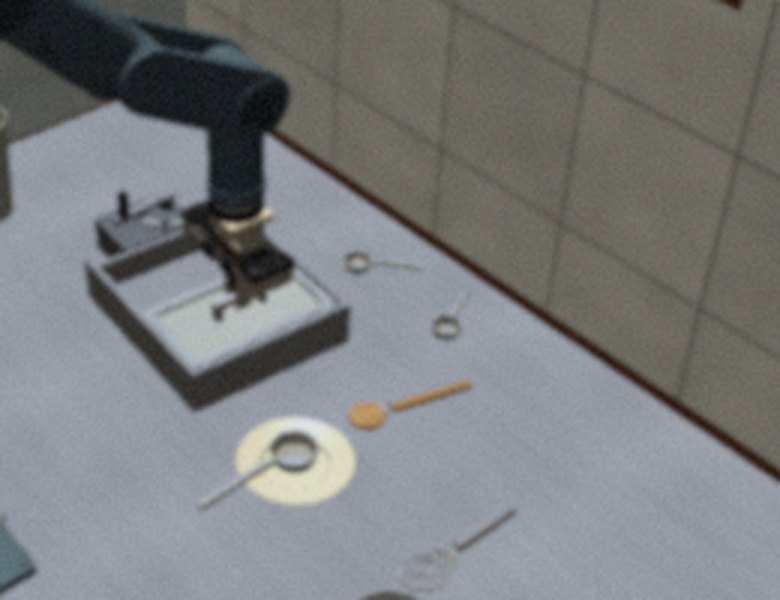

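View pics/w5.png

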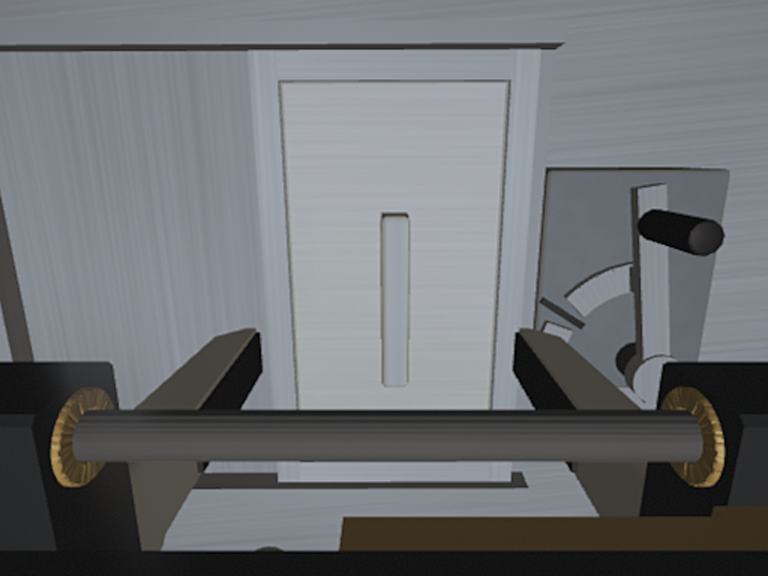

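```bash
python3 - <<'E'
from h import *
jaws.open_gripper()
p=st()["eef_pos"].copy();p[2]=.17
robot.move_linear(p,velocity=.2)
robot.goto((.47,-.40,.25),ori(np.pi/2-.088))
cm=camera_model("wrist");show(camera("wrist"),"w6",None,1.5);np.save("cm6.npy",cm,allow_pickle=True)
for n,z in [("whisk",0),("whisk_grip",.008)]:
    for r in landmark_of("wrist",n)[:2]: print(n,round(r["conf"],2),np.round(r["uv"]),np.round(at_z(cm,r["uv"],z),4))
print(st()["time_s"])
E
```

```text
whisk 0.6 [256. 210.] [ 0.54   -0.4076  0.    ]
23.3667
```

View pics/w6.png

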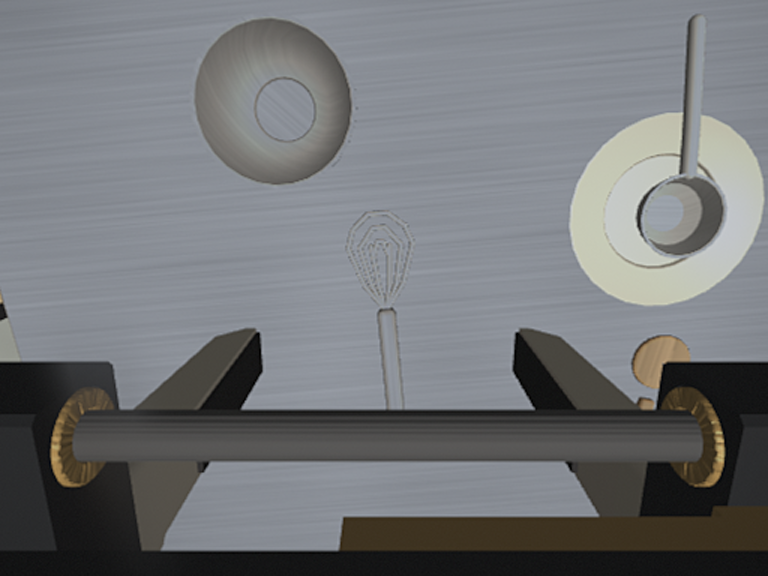

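```bash
python3 - <<'E'
from h import *
cm=np.load("cm6.npy",allow_pickle=True).item()
w=lambda u,v,z:at_z(cm,(u/1.5,v/1.5),z)
a=w(380,209.5,.004);b=w(387,311,.016);c=w(394.5,408,.016)
print(a,b,c,np.linalg.norm(a-b));d=(c-b)[:2];print(np.arctan2(d[1],d[0]))
d=(c-a)[:2];t=np.arctan2(d[1],d[0]);u=np.r_[d/np.linalg.norm(d),0]
print(t,"mid",a+.095*u,"grip",a+.12*u)
E
```

```text
[ 0.4444753  -0.40281864  0.004     ] [ 0.53117298 -0.40435878  0.016     ] [ 0.6250341  -0.40554182  0.016     ] 0.08753775858838998
-0.0126035074118254
-0.015080807427444633 mid [ 0.5394645  -0.40425127  0.004     ] grip [ 0.56446165 -0.40462827  0.004     ]
```

```bash
python3 - <<'E'
from h import *
cm=np.load("cm5.npy",allow_pickle=True).item()
w=lambda u,v,z:at_z(cm,(u/1.5,v/1.5),z)
a=w(395.5,216,.098);b=w(396,386,.098)
print("handle",a,b,(a+b)/2,np.arctan2(*(b-a)[[1,0]]))
print("post",w(706,237,.128),"postbase",w(648,222,.086))
print("axis",w(650,378,.090))
print("notch strip gap",w(563,312,.07),w(541,297,.07),w(584,327,.07))
g1=w(249,50,.068);g2=w(263,409,.068);print(g1,g2,np.arctan2(*(g2-g1)[[1,0]]))
g1=w(516,60,.072);g2=w(500,409,.072)
print("rimfront",w(5,47,.072),w(541,47,.072))
yh=np.array([.0879,.9961,0]);xh=np.array([.9961,-.0879,0])
H=np.array([.5741,.2155,0]);O=H-.0725*yh
print("O",O,"axis",O+.045*xh+.215*yh,"grip0",O-.04*xh+.215*yh)
E
```

```text
handle [0.53198775 0.21973834 0.098     ] [0.61979725 0.21261759 0.098     ] [0.5758925  0.21617796 0.098     ] -0.08091621572699194
post [0.54834589 0.34727857 0.128     ] postbase [0.54757994 0.34512633 0.086     ]
axis [0.63119591 0.34814767 0.09      ]
notch strip gap [0.59708298 0.30869275 0.07      ] [0.58722789 0.29651024 0.07      ] [0.60705359 0.32051823 0.07      ]
[0.44812846 0.15501602 0.068     ] [0.64297202 0.13181952 0.068     ] -0.11849419843453778
rimfront [0.43726907 0.03872817 0.072     ] [0.46012003 0.29684064 0.072     ]
O [0.56772725 0.14328275 0.        ] axis [0.63145025 0.35348875 0.        ] grip0 [0.54678175 0.36096025 0.        ]
```

```bash
python3 - <<'E'
from h import *
o=ori(np.pi/2-.0145)
robot.goto((.5645,-.4046,.10),o)
print(robot.move_linear((.5645,-.4046,.0045),velocity=.1,force_limit=6))
jaws.clamp(45); s=st();print(s["grip_width"],s["eef_pos"],s["time_s"])
robot.move_linear((.5645,-.4046,.20),velocity=.2)
c=-.088;xh=np.array([np.cos(c),np.sin(c),0]);yh=np.array([-np.sin(c),np.cos(c),0])
p=np.array([.5745,.2162,.20])+.025*xh+.002*yh
robot.goto(p,ori(np.pi/2+c))
print(st()["grip_width"])
cm=camera_model("wrist");show(camera("wrist"),"w7",None,1.5);np.save("cm7.npy",cm,allow_pickle=True)
show(camera("side"),"s7",(180,100,440,300),3)
print(st()["time_s"],st()["eef_pos"])
E
```

```text
False
0.16870355748937985 [ 0.56452415 -0.40463143  0.0044866 ] 26.4
0.1692077030833645
29.85 [0.60006517 0.21496389 0.19993064]
```

View pics/w7.png

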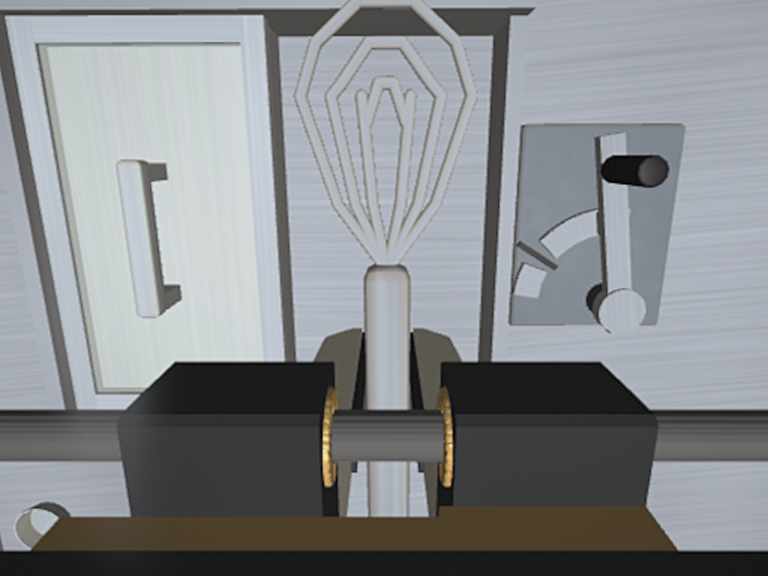

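View pics/s7.png

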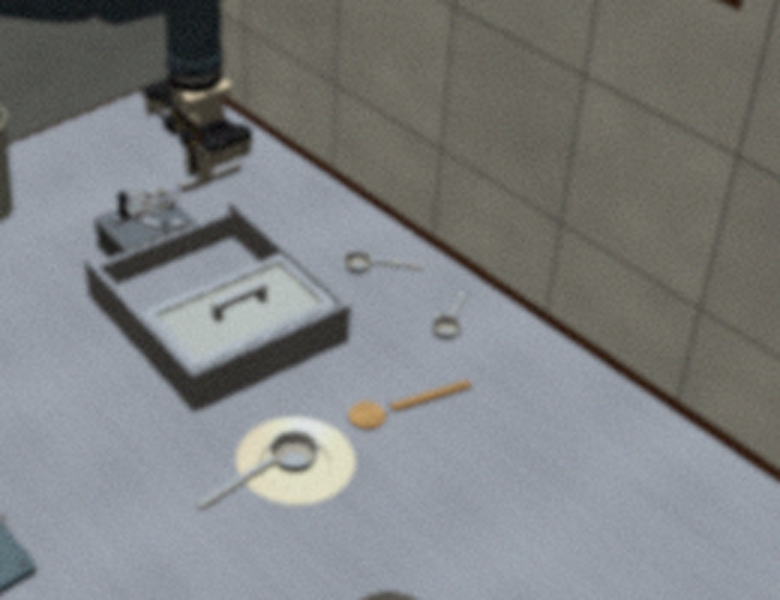

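```bash
python3 - <<'E'
from h import *
cm=np.load("cm7.npy",allow_pickle=True).item()
w=lambda u,v,z:at_z(cm,(u/1.5,v/1.5),z)
c=-.088;xh=np.array([np.cos(c),np.sin(c),0]);yh=np.array([-np.sin(c),np.cos(c),0]);O=np.array([.5745,.2162,0])-.0725*yh
f=lambda p:np.round([(p-O)@xh,(p-O)@yh],4)
for n,u,v,z in [("gl",264,15,.068),("gl",285,360,.068),("rim",509,35,.072),("rim",494,360,.072),("frontL",5,12,.072),("frontR",530,10,.072),("hT",133,162,.098),("hB",148,316,.098),("postTop",655,171,.128),("postbase",613,168,.088),("axis",620,311,.09),("post0",613,168,.086)]:
    p=w(u,v,z);print(n,np.round(p,4),f(p))
E
```

```text
gl [0.4487 0.159  0.068 ] [-0.1203  0.0045]
gl [0.6555 0.1412 0.068 ] [0.0873 0.0049]
rim [0.4718 0.2937 0.072 ] [-0.1091  0.1407]
rim [0.6661 0.2791 0.072 ] [0.0857 0.1432]
frontL [0.4358 0.0184 0.072 ] [-0.1208 -0.1367]
frontR [0.4603 0.3055 0.072 ] [-0.1216  0.1514]
hT [0.5215 0.0839 0.098 ] [-0.0412 -0.0639]
hB [0.6083 0.0733 0.098 ] [ 0.0462 -0.0669]
postTop [0.5488 0.3482 0.128 ] [-0.0372  0.2018]
postbase [0.5482 0.3462 0.088 ] [-0.0376  0.1996]
axis [0.6327 0.3519 0.09  ] [0.046  0.2128]
post0 [0.5484 0.3471 0.086 ] [-0.0375  0.2006]
```

```bash
python3 - <<'E'
from h import *
c=-.088;xh=np.array([np.cos(c),np.sin(c),0]);yh=np.array([-np.sin(c),np.cos(c),0])
p=np.array([.5745,.2162,.0])+.025*xh+.0025*yh
z=lambda h:p+np.array([0,0,h])
print(robot.move_linear(z(.035),velocity=.15,force_limit=8))
print(robot.move_linear(z(.0120),velocity=.03,force_limit=3))
s=st();print(s["eef_pos"],s["wrist_force"])
q=s["eef_pos"].copy()
jaws.open_gripper();s=st();print(s["eef_pos"],s["wrist_force"],s["grip_width"])
print(robot.move_linear(z(.19),velocity=.2))
cm=camera_model("wrist");show(camera("wrist"),"w8",None,1.5);np.save("cm8.npy",cm,allow_pickle=True)
print(st()["time_s"])
E
```

```text
False
True
[0.59917739 0.21637938 0.01245734] [-0.31898698  0.01440843  3.75788391]
[0.59807541 0.21622037 0.01146614] [-0.0538345   0.09533109 -1.04572448] 1.0007152745028525
False
34.1917
```

View pics/w8.png

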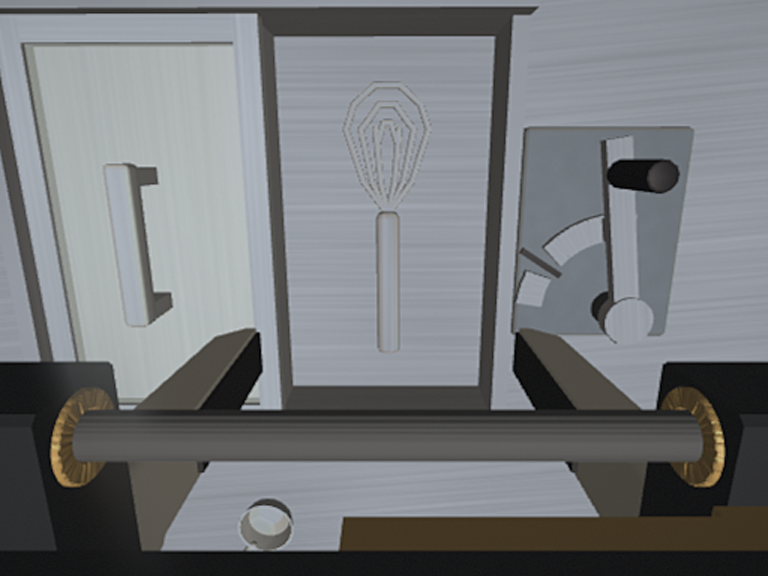

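```bash
python3 - <<'E'
from h import *
c=-.088;yh=np.array([-np.sin(c),np.cos(c),0]);o=ori(np.pi/2+c)
p=np.array([.562,.077,.17])
robot.goto(p,o);p[2]=.077
print(robot.move_linear(p,velocity=.12,force_limit=8))
jaws.clamp(20);s=st();print(s["grip_width"],s["eef_pos"])
print(robot.move_linear(p+.135*yh,velocity=.12,force_limit=25),robot.move_linear(p+.148*yh,velocity=.04,force_limit=12))
s=st();print(s["eef_pos"],s["wrist_force"],(s["eef_pos"]-p)@yh,s["time_s"])
jaws.open_gripper()
q=s["eef_pos"].copy();q[2]=.19
robot.move_linear(q,velocity=.2)
cm=camera_model("wrist");show(camera("wrist"),"w9",None,1.5);np.save("cm9.npy",cm,allow_pickle=True)
print(st()["time_s"])
E
```

```text
False
0.14815629567696928 [0.56200708 0.07698028 0.0769945 ]
False True
[0.57396888 0.21632313 0.07694519] [-0.21111439 -2.68882431  5.13368624] 0.13983592462283564 38.5
40.575
```

View pics/w9.png

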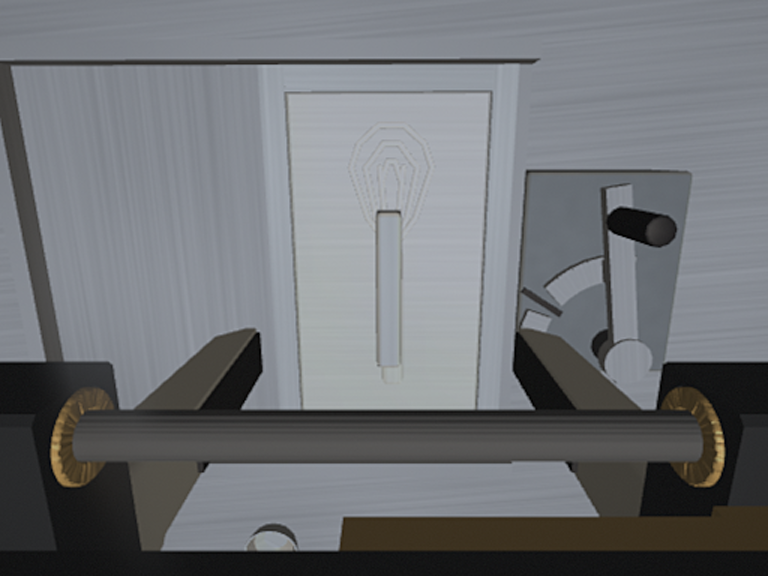

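```bash
python3 - <<'E'
from h import *
c=-.088;A=np.array([.632,.3532,0])
def pose(th,z,r=.085):
    a=np.pi+c+th; return A+np.array([r*np.cos(a),r*np.sin(a),z]), ori(a-np.pi/2)
p0,o0=pose(.16,.17);print(p0, robot.inverse_kinematics(p0,o0))
robot.goto(p0,o0);p0[2]=.096
print(robot.move_linear(p0,velocity=.1,force_limit=6))
jaws.clamp(12);s=st();print(s["grip_width"],s["eef_pos"],s["wrist_force"])
for th in np.linspace(.16,1.0,8)[1:]:
    p,o=pose(th,.096);hit=robot.move_linear(p,velocity=.06,frame=o,force_limit=20)
    s=st();d=s["eef_pos"]-A;print(round(th,2),hit,round(np.arctan2(-d[1],-d[0])-c,3),np.hypot(d[0],d[1]).round(4),np.round(s["wrist_force"],1),s["time_s"])
    if hit: break
E
```

```text
[0.54722022 0.34708529 0.17      ] [ 3.93408445e-01  4.65998595e-01  1.35118982e+00 -4.44089210e-16
  1.32440424e+00 -1.24938788e+00]
False
0.17307000283950147 [0.54715952 0.34716003 0.09597669] [-0.16580748 -0.35409126  0.03093377]
0.28 False 0.284 0.085 [ 0.6 -1.   0.3] 43.5583
0.4 False 0.401 0.0849 [ 1.  -0.3 -0.8] 43.875
0.52 False 0.519 0.0849 [ 1.3 -1.  -0.1] 44.1917
0.64 False 0.638 0.0849 [ 0.6 -0.2 -1. ] 44.5083
0.76 False 0.757 0.0849 [ 1.7 -0.1 -1. ] 44.825
0.88 False 0.877 0.0849 [ 0.8  1.1 -2. ] 45.1417
1.0 False 0.997 0.0849 [ 0.7  0.1 -0.9] 45.4583
```

```bash
python3 - <<'E'
from h import *
jaws.open_gripper();robot.sleep(.3)
p=st()["eef_pos"].copy();p[2]=.22
robot.move_linear(p,velocity=.2)
robot.goto((.49,.19,.25),ori(np.pi/2-.088))
cm=camera_model("wrist");show(camera("wrist"),"w10",None,1.5);np.save("cm10.npy",cm,allow_pickle=True)
show(camera("side"),"s10",(180,100,440,300),3);show(camera("top"),"t10",(150,100,410,290),3)
for n in ("latch_grip","notch","glass_handle"):
    for r in landmark_of("wrist",n)[:1]: print(n,round(r["conf"],2),np.round(r["uv"]),np.round(at_z(cm,r["uv"],.091 if n[0]=="g" else .11),4))
print(st()["time_s"])
E
```

```text
notch 0.76 [359. 254.] [0.5787 0.2869 0.11  ]
glass_handle 0.91 [288. 250.] [0.5767 0.2148 0.091 ]
48.95
```

View pics/w10.png

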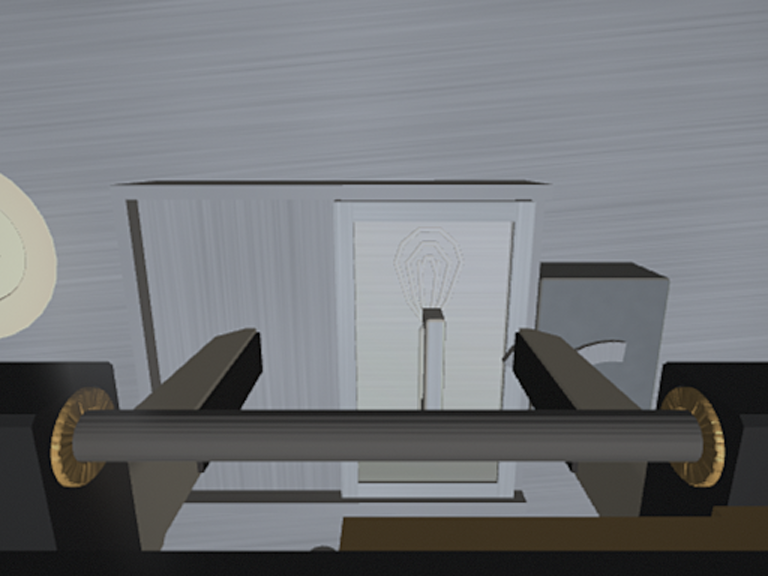

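View pics/s10.png

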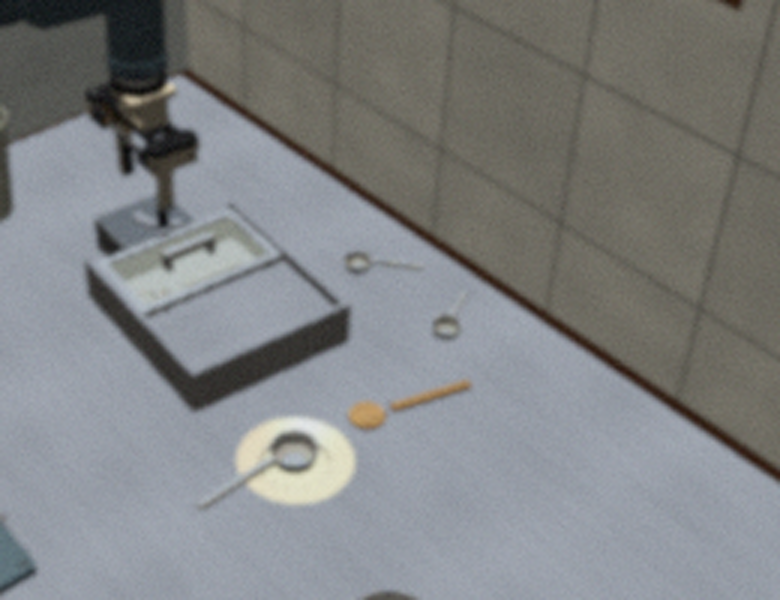

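View pics/t10.png

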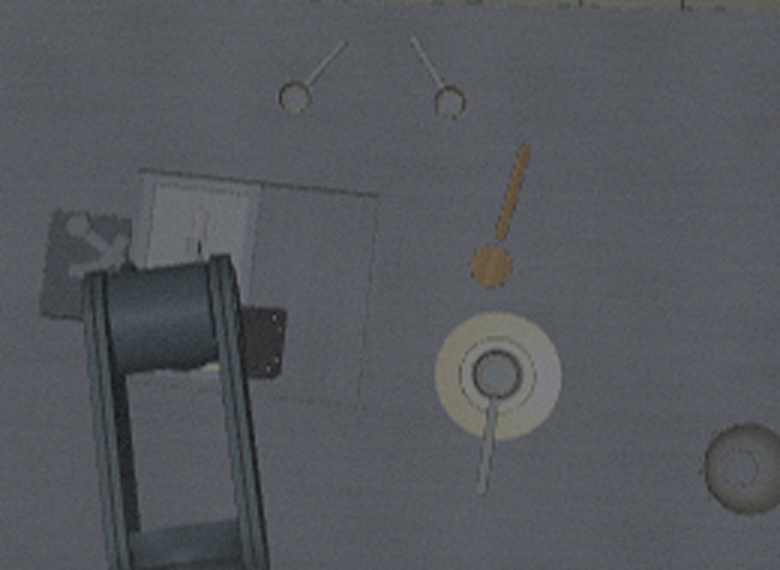

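```bash
python3 - <<'E'
from h import *
robot.goto((.60,.22,.24),ori(np.pi/2-.088))
cm=camera_model("wrist");show(camera("wrist"),"w11",None,1.5);np.save("cm11.npy",cm,allow_pickle=True)
for n in ("latch_grip","notch","glass_handle"):
    for r in landmark_of("wrist",n)[:1]: print(n,round(r["conf"],2),np.round(r["uv"]),np.round(at_z(cm,r["uv"],.091 if n[0]=="g" else .11),4))
print(st()["time_s"])
E
```

```text
latch_grip 0.85 [330. 155.] [0.581  0.2881 0.11  ]
notch 0.78 [331. 152.] [0.5787 0.2884 0.11  ]
glass_handle 0.76 [251. 156.] [0.5785 0.2143 0.091 ]
49.6833
```

View pics/w11.png

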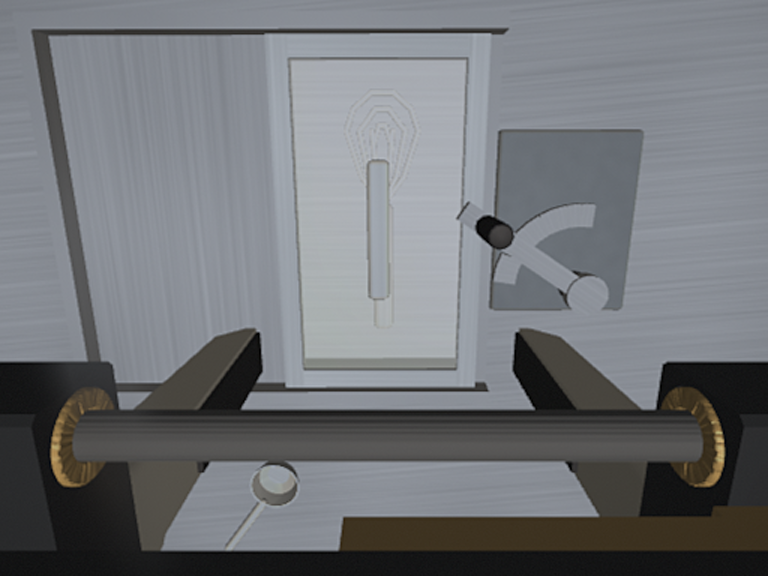

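The picture shows the arm over the gap in the quadrant (post at px (497,235) in the enlarged view). The glass is shut flush to its +y rim, with the whisk visible beneath it, and the gripper is clear of everything.

```bash
python3 - <<'E'
from h import *
robot.sleep(.2);print(st()["wrist_force"],st()["time_s"]);print(ticket.finish_job())
E
```

```text
[-0.22685644 -0.02055738  0.10232757] 49.8833
the job is handed in; nothing more can be done
None
```

All five steps were carried out in order, and I handed the job in at 49.9 s of the 72 s allowed. No verdict is reported back, so the results below are from my own checks.

- **Ladle:** It rests bowl up in the middle of the plate, with measured positions within about 10 mm of each other. I released it about 2 mm above first contact so the opening fingers would clear the plate's rim.
- **Glass:** It opened to its stop. Closing it again covered 139.8 mm between stops, and the last picture shows it shut.
- **Whisk:** It lies flat, lengthwise and near the centre of the well, and shows through the shut glass.
- **Latch:** The lever was not at 0 at the start; it stood at about 0.16 rad. I turned it to about 1.0 rad after the glass was shut. The last wrist picture shows the arm over the gap, and the detected grip and notch points agree within 3 mm.
- **Bystanders:** The spoon and bowl look unmoved in the last pictures. I did not measure them, and the pitcher was barely in view at the end, but the arm never went near it.

**Disagreements between measurements:** Some early network readings were off. One handle reading in the top view was about 5–7 mm out, and early latch-grip readings were 10–15 mm out. I used my own wrist-camera measurements and the contact forces instead.

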